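Swab the gasket seam of a sample cassette

TASK

Take the square-handled swab holder out of its stand and, starting at the cassette's near left corner (the one by the vent valve), draw its sprung pad slowly (about 30 mm/s) along the black gasket seam without lifting it: along the near side to the near right corner, then along the right side to the far right corner. Press gently, so that the spring gives but never bottoms out. Then hang the holder back upright in the same stand, let go, and leave everything else where it is.

Things in the scene. Friction and masses are not known exactly. Their poses are not given: they have to be found in the camera images.
- swab: Swab holder, upright, pad down, 144 mm long, 0.12 kg. Heights from its origin: domed pad 14 mm across on a sprung stem; steel shaft 14 mm thick from 30 mm; round collar 46 mm across at 66 to 74 mm, by which it hangs; white square handle 20 x 20 mm at 74 to 144 mm (grip at 108; its flats face x and y). Origin: lowest point of the pad, spring at rest; z up the handle.
- swab_pad (a point): Lowest point of the swab's domed pad. The pad slides up into the shaft by up to 14 mm against a spring: 0.6 N when it starts to give, 1.4 N at 7 mm (aim for this), 2.3 N at 14 mm; beyond that it is rigid. The point moves up with the pad.
- swab_collar (a point): On the swab holder's axis at the underside of its collar, 66 mm above the holder's origin.
- stand: The swab holder's stand, fixed, left or right of the cassette. Base 90 x 90 x 12 mm; on two cheeks a level plate 64 x 64 mm, its top 88 mm above the bench, with a 28 mm hole in its middle. The holder hangs with its collar on the plate, its origin 22 mm above the bench. A like stand holds the pipette on the other side. Origin centre of underside.
- stand_hole (a point): Centre of the hole of the swab holder's stand, at the level of the plate's top.
- cassette: Fixed white case 170 (x) x 220 (y) mm, flat top 55 mm above the bench, flush aluminium lid. Between them a flush black gasket seam 12 mm wide: a rectangle, centre line at x +-60, y +-85 mm. On the lid a round vent valve 12 mm tall near the near left corner (x -25, y 50) and a wire handle 13 mm tall. Origin centre of underside; x away from the robot, y left; turned up to 20 degrees.
- seam_start (a point): On the seam's centre line at the near left corner, on the top face: start here. In the cassette's frame x -60, y 85, z 55 mm.
- seam_corner (a point): On the seam's centre line at the near right corner: turn here. In the cassette's frame x -60, y -85, z 55 mm.
- seam_end (a point): On the seam's centre line at the far right corner: finish here. In the cassette's frame x 60, y -85, z 55 mm.
- pipette: A hand pipette hanging by a 44 mm collar in the other stand: round grey grip 26 mm thick, thin clear nose down; 186 mm long, its top about 214 mm above the bench. Leave alone. Origin at the lower end.
- jar: Small clear screw-top jar, 44 mm across, 60 mm tall, near the cassette on the right. Leave alone. Origin centre of underside.
- beaker: Glass beaker, 66 mm across, 80 mm tall, far right. Leave alone. Origin centre of underside.
- flask: Stoppered glass volumetric flask, 84 mm across the bulb, 170 mm tall, on the left beyond the stand. Leave alone. Origin centre of underside.
- dish: Shallow glass dish, 90 mm across, 16 mm tall, far left. Leave alone. Origin centre of underside.
- spatula: Thin steel lab spatula, 170 mm long, 8 mm thick, lying crosswise on the right beyond the stand. Leave alone. Origin under its middle.

How it is judged:
By the outcome, as a careful person would: the job done as asked, in the order asked, and still so for the second after the job is handed in, with the robot touching nothing.
It also fails if it takes over 72 s, if anything falls off the work surface, if the arm or the gripper's body presses on something with over 40 N, if the wrist force passes 120 N, or if a joint passes its speed limit or range.

ROBOT

A 6-joint arm with a two-finger parallel gripper is mounted at the origin on the work surface. World frame = base frame: x ahead of the robot, y to its left, z up, the work surface at z = 0. Lengths are in m, angles in rad, forces in N, time in s.
With the tool pointing down it reaches from about 0.375 to 0.925 m from the base axis. Payload 5.7 kg.
Tool frame: the origin (TCP) lies between the finger pads; the fingertips stand 25 mm ahead of it and the grasp point (between the pads) lies 6 mm ahead of it (arm.tcp_to_tips is the distance from the TCP to the fingertips, in m); z points along the fingers, y is the line along which they close (so a half turn about z gives the same grasp; the last joint's range is limited). The gripper opens to 85 mm and grips with 20 to 120 N. Pads are 22 mm wide; open, the fingers measure 114 mm over their backs; the gripper's body (76 mm by 85 mm) begins 54 mm behind the grasp point. The pads swing forward as they close: fully open they stand 13 mm farther back than shut.
Start: joints at [-1.421, 0.359, 1.51, -0, 1.272, -0.115], TCP at [0.157, -0.579, 0.256] pointing down, gripper open.
Joint ranges: [-2.97, 2.97], [-1.01, 2.36], [0.21, 2.38], [-0.96, 4.11], [0.2, 2.71], [-2.98, 2.98]. Speed limits (rad/s): [2.39, 2.39, 3.14, 3.14, 3.14, 3.14].

INTERFACE

Orientations are given as a unit quaternion [w, x, y, z].
In Python, from station import arm gives the robot as it stands.
- The arm moves only by the tool carry_out, never from a script. Its argument "steps" is a list of rows, each a list of 5 numbers: the closure, from -1 (fully open) to 1 (shut), then the shift along the tool's x, y, z in mm, then the turn about the tool's z in rad. A call has 1 to 10 rows; each row is the pose to reach, as a shift and turn from the pose commanded when the call began, along the tool's axes at that moment; what a row does not reach only later rows make up. A row lasts 1/10 s, in which the tool goes at most 50 mm and 8.59 degrees, less where a joint would pass 70% of its speed; a pose out of reach is approached as far as the arm can. A call with a gripper value outside its range is refused whole. The fingers move at their own pace and stop on an object; the grip force is fixed at half the most. Time passes only in rows, so rows that repeat a pose let the fingers close. It gives the time, the measured TCP pose, the force, the opening and the grip force at its end, in the units of the state.
- arm.sense(): the state, without advancing time (a new reading comes with each control period).
- arm.capture(name): name is "scene" or "top" or "wrist"; returns the picture (420x560x3 uint8, blue, green, red); there is no depth.
- arm.camera_info(name): a dict with "vfov" (degrees; the focal length in pixels is half the picture's height over the tangent of half this angle, whatever the lens; pixels are square), "cx", "cy" (the principal point, pixels), "origin" and "orientation" of the camera in the world; the wrist camera has in their place "tool_from_camera" (4x4, takes a point from camera to tool coordinates, whose origin is the TCP and whose axes are the flange's). Camera axes: x right, y up, looking along -z (the intrinsics and any distortion apply to the point x, -y, -z); pixel columns grow to the right and rows downward; lengths in m; the calibration is good to about 2 mm. A picture is of the moment at which its call begins: read the wrist's pose just before it. camera_info takes no time and is no camera call.
- arm.finish_job(): hands the job in; it is judged then, once.
Trained networks look in the newest picture that a camera, given by its name, has taken for a name from the list of things; names that differ only in an ending like _2 or _b are one class to them, and where a whole thing is asked for, a point or a joint stands for the part that bears it (a point fixed in the world has none). Each returns a list of dicts, best first, with "conf" (0 to 1); they miss things now and then, are a little off and sometimes report something else, mostly with a low value. They report only what shows in the picture. A call takes as long as a camera call.
- arm.boxes_of(camera, label): "extent" ([centre column, centre row, width, height] in pixels, round what is visible of it).
- arm.tip_of(camera, label): "centre" ([column, row] in pixels: a listed point, or the origin of a listed thing).
The state is a dict: "t": time; "joint_positions": joint angles; "qd": joint speeds; "effort": joint torques, N m; "ee_pos": TCP position; "tool_rot": TCP orientation; "contact_force": force on the tool from outside, world axes, zero at the start; "torque": the same for the moment, N m; "finger_gap": finger opening in m; "finger_force": force on a finger pad.
Only numpy, scipy, OpenCV 4.12 (cv2) and the standard library are available. Lean on these libraries where they do the work, as an engineer would, in place of code of your own. Each camera call takes 0.05 s, during which the arm holds its last target. There are 200 camera calls.

## Working session

There is one attempt and no reset: what is moved stays moved. The work goes in short steps, Python scripts to look and compute and a tool call to move; the robot and the scene stay as the last step left them, time stands still between calls to the robot, and variables do not carry over. Pictures are saved under pics/ and viewed, at most 13 in all, crops included, and the job is handed in when it is done.

Besides the shell and the picture viewer there is one more tool, called after "Request:" as name([rows], argument=value, ...), one row to a line, values as JSON. carry_out: Moves the arm, as the interface text tells. Its arguments: {"type":"object","properties":{"steps":{"type":"array"}},"required":["steps"]}

```bash
ls; mkdir -p pics; python3 - <<'E'
from station import arm
import cv2,numpy as np
a=arm.capture("scene");b=arm.capture("top")
cv2.imwrite("pics/a.png",a);cv2.imwrite("pics/b.png",b)
for c in("scene","top"):
    print(c,arm.camera_info(c))
    for l in("swab_collar","stand_hole","seam_start","seam_corner","seam_end","swab","stand","cassette","jar","pipette"):
        print(l,[(np.round(d["centre"],1).tolist(),round(d["conf"],2)) for d in arm.tip_of(c,l)[:3]])
print(arm.camera_info("wrist"));s=arm.sense();print(s)
E
```

```text
pics
scene {'vfov': 52.74489885831411, 'cx': 278.35432940667226, 'cy': 217.76109419569892, 'origin': array([ 0.93091944, -0.77457344,  0.69304989]), 'orientation': array([0.85969277, 0.44943848, 0.11316803, 0.21477053])}
swab_collar [([191.5, 273.4], 0.91)]
stand_hole [([258.2, 249.6], 0.72), ([187.5, 276.3], 0.69)]
seam_start [([284.1, 211.7], 0.89), ([192.7, 298.7], 0.3)]
seam_corner [([256.9, 252.5], 0.86), ([187.8, 270.9], 0.3)]
seam_end [([304.6, 263.8], 0.9), ([305.7, 176.0], 0.24)]
swab [([192.6, 295.9], 0.62)]
stand [([195.0, 300.3], 0.88)]
cassette [([296.3, 252.2], 0.73), ([256.8, 251.3], 0.32)]
jar [([202.7, 266.9], 0.6), ([279.3, 211.8], 0.21)]
pipette [([307.9, 175.5], 0.62)]
top {'vfov': 42.274222443232674, 'cx': 284.53393197785493, 'cy': 213.34119875395857, 'origin': array([ 0.46122235, -0.00585223,  1.64327154]), 'orientation': array([ 0.71116012,  0.01778852, -0.01675076, -0.70260534])}
swab_collar [([375.4, 241.6], 0.68)]
stand_hole [([381.8, 243.2], 0.75)]
seam_start [([261.9, 227.7], 0.61)]
seam_corner [([321.1, 220.1], 0.93), ([378.0, 244.7], 0.59)]
seam_end [([3
[... 691 characters left out ...]
't': 1.1, 'joint_positions': array([-1.42107385e+00,  3.58808982e-01,  1.51039213e+00, -3.71872721e-06,
        1.27247868e+00, -1.15151448e-01]), 'qd': array([ 0.00218395,  0.00025595, -0.00188632, -0.00123466,  0.0001408 ,
       -0.00066853]), 'effort': array([ 4.07689058e-04, -5.27593195e+01, -2.79051822e+01, -3.53324394e-04,
        1.89165563e-03, -1.13120453e-05]), 'ee_pos': array([ 0.15703171, -0.57906951,  0.25626443]), 'tool_rot': array([-4.35289556e-05,  9.91242963e-01,  1.32050694e-01, -2.52997678e-06]), 'contact_force': array([ 0.28072336, -0.24177717, -0.54452409]), 'torque': array([ 0.00516929, -0.00290928,  0.01666151]), 'finger_force': 0.0, 'finger_gap': 0.08565463601799175}
```

View pics/a.png

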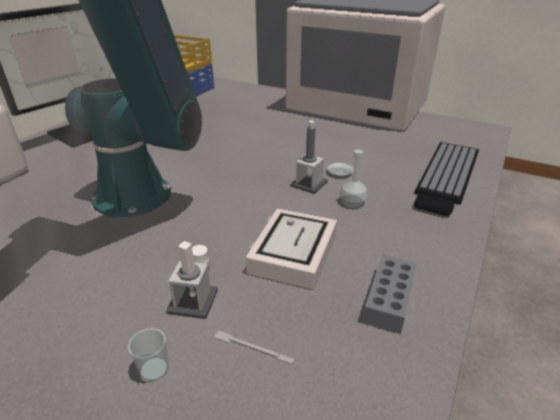

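View pics/b.png

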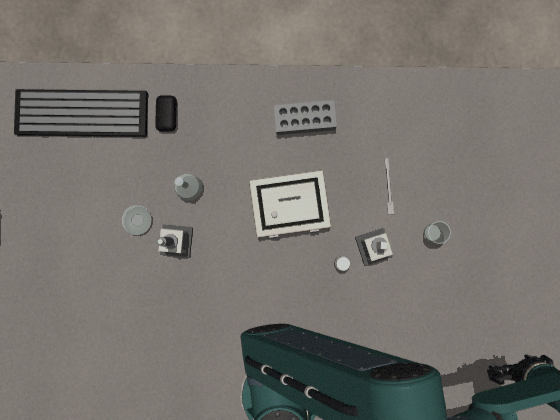

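```bash
cat > h.py <<'E'
from station import arm
import numpy as np, cv2
from scipy.spatial.transform import Rotation as R
def rot(q): return R.from_quat([q[1],q[2],q[3],q[0]]).as_matrix()
def cam(c,s=None):
    i=arm.camera_info(c); f=210/np.tan(np.radians(i["vfov"]/2))
    if c=="wrist":
        s=s or arm.sense(); T=i["tool_from_camera"]; Q=rot(s["tool_rot"])
        return f,i["cx"],i["cy"],Q@T[:3,:3],Q@T[:3,3]+s["ee_pos"]
    return f,i["cx"],i["cy"],rot(i["orientation"]),np.array(i["origin"])
def pix2z(c,uv,z,s=None):
    f,cx,cy,Q,o=cam(c,s); d=Q@np.array([(uv[0]-cx)/f,-(uv[1]-cy)/f,-1]); return o+d*(z-o[2])/d[2]
def proj(c,p,s=None):
    f,cx,cy,Q,o=cam(c,s); q=Q.T@(np.array(p)-o); return np.array([cx-f*q[0]/q[2],cy+f*q[1]/q[2]])
E
python3 - <<'E'
from h import *
P={"scene":dict(collar=((191.5,273.4),.088),start=((284.1,211.7),.055),corner=((256.9,252.5),.055),end=((304.6,263.8),.055),stand=((195,300.3),0),cass=((296.3,252.2),0)),
"top":dict(collar=((375.4,241.6),.088),hole=((381.8,243.2),.088),start=((261.9,227.7),.055),corner=((321.1,220.1),.055),end=((315.5,181.3),.055),stand=((374.7,248.8),0),cass=((283.5,203),0),jar=((338.8,263.8),0),pip=((175,245),.028))}
for c in P:
    for k,(uv,z) in P[c].items(): print(c,k,np.round(pix2z(c,uv,z)[:2],4))
E
```

```text
scene collar [ 0.4549 -0.2736]
scene start [0.4975 0.068 ]
scene corner [ 0.5203 -0.1152]
scene end [ 0.637 -0.099]
scene stand [ 0.4477 -0.2684]
scene cass [ 0.5737 -0.0099]
top collar [ 0.4595 -0.2638]
top hole [ 0.4552 -0.2822]
top start [0.496  0.0626]
top corner [ 0.5204 -0.1103]
top end [ 0.6341 -0.0928]
top stand [ 0.4377 -0.2764]
top cass [0.5729 0.0006]
top jar [ 0.3912 -0.1684]
top pip [0.4421 0.3211]
```

The swab hangs in the right stand (scene 190,260 / top 377,245); the cassette is at centre (top 290,204), turned about 8°, with the vent at 275,214. The jar sits at top 342,264. I'll move the wrist camera above the swab.

Request:
carry_out([
  [-1,37,-22,0,0],
  [-1,77,-46,0,0],
  [-1,117,-70,0,0],
  [-1,157,-94,0,0],
  [-1,197,-118,0,0],
  [-1,237,-142,0,0],
  [-1,277,-167,0,0],
  [-1,317,-191,0,0],
  [-1,350,-211,0,0],
  [-1,366,-221,0,0],
])

```text
t: 2.1
ee_pos: [0.4543, -0.2675, 0.2565]
tool_rot: [-0.0, 0.991, 0.133, 0.001]
contact_force: [0.0, -0.2, -1.0]
finger_gap: 0.0859
finger_force: 0.0
```

```bash
python3 - <<'E'
from h import *
s=arm.sense();print(s["ee_pos"],s["qd"].round(2))
a=arm.capture("wrist");cv2.imwrite("pics/w1.png",a)
for l,z in(("swab_collar",.088),("stand_hole",.088),("swab",.022),("stand",0),("jar",0),("seam_corner",.055)):
    for d in arm.tip_of("wrist",l)[:2]: print(l,round(d["conf"],2),np.round(d["centre"],1),pix2z("wrist",d["centre"],z)[:2].round(4))
print(arm.sense()["ee_pos"],arm.sense()["contact_force"])
E
```

```text
[ 0.45433774 -0.26745416  0.25648549] [ 0.33  0.06 -0.07 -0.03  0.02  0.33]
swab_collar 0.97 [281.5 206.6] [ 0.4484 -0.2725]
swab 0.69 [283.8 186.2] [ 0.4482 -0.2772]
stand 0.56 [278.4 187.4] [ 0.44   -0.2743]
jar 0.67 [176.2 205.9] [ 0.3922 -0.1756]
seam_corner 0.71 [112.1  60.4] [ 0.5187 -0.1156]
[ 0.4516888  -0.27087512  0.25627133] [ 0.18083204 -0.84277879 -0.32356389]
```

View pics/w1.png

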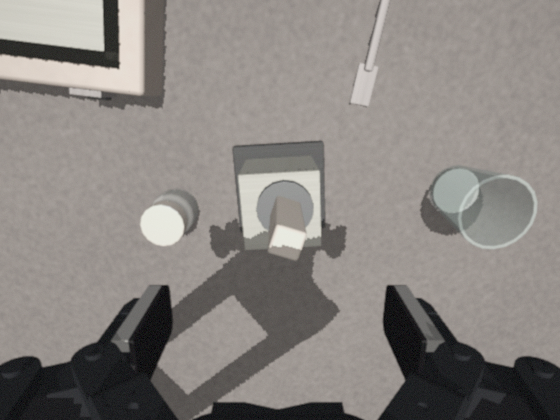

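Stand with plate at (281,207), the handle top at (288,240) rotated roughly 15° in the image. I'll take a still picture and measure the handle's top square.

```bash
python3 - <<'E'
from h import *
arm.capture("wrist");s=arm.sense();a=arm.capture("wrist")
print(s["ee_pos"],s["qd"].round(3))
cv2.imwrite("pics/w2.png",cv2.resize(a[150:280,220:350],None,fx=5,fy=5,interpolation=cv2.INTER_CUBIC)[:600])
g=a.min(axis=2); roi=np.zeros_like(g); roi[205:275,255:320]=g[205:275,255:320]
for th in(150,170,190,205):
    m=(roi>th).astype(np.uint8); n,l,st,ce=cv2.connectedComponentsWithStats(m)
    for k in range(1,n):
        if 150<st[k,4]<1500:
            c,_=cv2.findContours((l==k).astype(np.uint8),0,2); r=cv2.minAreaRect(c[0]); b=cv2.boxPoints(r)
            w=np.array([pix2z("wrist",p,.166,s)[:2] for p in b]); e=w[1]-w[0]
            print(th,st[k],np.round(r,1) if 0 else r,"centre",w.mean(0).round(4),"sides",np.linalg.norm(w[1]-w[0]).round(4),np.linalg.norm(w[2]-w[1]).round(4),"yaw",np.degrees(np.arctan2(e[1],e[0])).round(1)%90)
d=arm.tip_of("wrist","swab_collar")[0]["centre"];print("collar",d,pix2z("wrist",d,.088,s).round(4))
d=arm.tip_of("wrist","seam_corner")
for x in d:print("corner",x,pix2z("wrist",x["centre"],.055,s).round(4))
E
```

```text
[ 0.45171007 -0.27090599  0.25630153] [ 0.001  0.     0.001  0.001 -0.001  0.001]
150 [ 264  205   54   43 1281] ((292.0431213378906, 229.57827758789062), (33.9736442565918, 64.07975006103516), 69.27444458007812) centre [ 0.456  -0.2784] sides 0.038 0.0214 yaw 36.9
170 [ 264  205   54   42 1175] ((291.64208984375, 229.72251892089844), (32.77549743652344, 63.32453918457031), 68.74949645996094) centre [ 0.4559 -0.2782] sides 0.0376 0.0206 yaw 37.4
190 [ 264  205   53   42 1073] ((291.85589599609375, 229.7016143798828), (31.894533157348633, 63.05473327636719), 68.45902252197266) centre [ 0.4559 -0.2783] sides 0.0375 0.0201 yaw 37.7
205 [265 220  36  27 673] ((282.800048828125, 236.10000610351562), (29.409177780151367, 26.879358291625977), 18.43494987487793) centre [ 0.4507 -0.2742] sides 0.0172 0.0177 yaw 87.4
collar [280.0, 201.4] [ 0.4498 -0.2732  0.088 ]
corner {'centre': [105.2, 55.1], 'conf': 0.95} [ 0.5212 -0.1098  0.055 ]
```

View pics/w2.png

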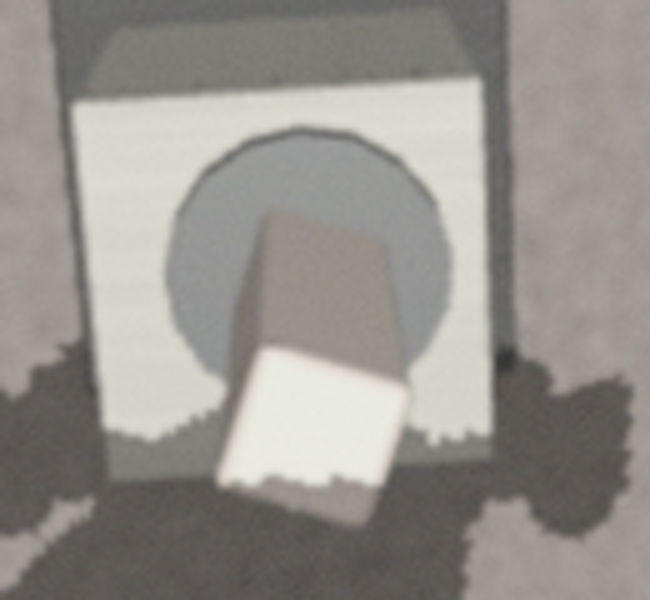

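```bash
python3 - <<'E'
from h import *
s=arm.sense()
b=np.array([[265,347],[408,385],[367,525],[219,485]])/5+[220,150]
w=np.array([pix2z("wrist",p,.166,s)[:2] for p in b]);print(w.round(4),w.mean(0).round(4))
for i in range(4):
    e=w[(i+1)%4]-w[i];print(np.linalg.norm(e).round(4),np.degrees(np.arctan2(e[1],e[0])).round(1))
print(pix2z("wrist",(281.8,204.5),.096,s).round(4))
pl=np.array([[72,100],[480,78],[492,460],[108,480]])/5+[220,150]
w=np.array([pix2z("wrist",p,.088,s)[:2] for p in pl]);print(w.mean(0).round(4),np.linalg.norm(np.roll(w,-1,0)-w,axis=1).round(4)); e=w[1]-w[0];print(np.degrees(np.arctan2(e[1],e[0])))
Q=rot(s["tool_rot"]);print(Q.round(3), np.degrees(np.arctan2(Q[1,0],Q[0,0])))
E
```

```text
[[ 0.4597 -0.2655]
 [ 0.4596 -0.2832]
 [ 0.4407 -0.2835]
 [ 0.4411 -0.2647]] [ 0.4503 -0.2742]
0.0177 -90.6
0.0188 -179.2
0.0189 88.8
0.0186 -2.6
[ 0.4502 -0.2743  0.096 ]
[ 0.4449 -0.2723] [0.0639 0.0644 0.0643 0.0645]
-71.75123953082304
[[ 0.965  0.26  -0.   ]
 [ 0.26  -0.965  0.   ]
 [-0.    -0.    -1.   ]] 15.096419543024659
```

Request:
carry_out([
  [-1,-2,3,0,0.13],
  [-1,-2,3,0,0.26],
  [-1,-2,3,20,0.264],
  [-1,-2,3,50,0.264],
  [-1,-2,3,80,0.264],
  [-1,-2,3,105,0.264],
  [-1,-2,3,116,0.264],
  [-1,-2,3,120,0.264],
  [-1,-2,3,120,0.264],
  [-1,-2,3,120,0.264],
])

```text
t: 3.65
ee_pos: [0.452, -0.274, 0.1374]
tool_rot: [0.001, 1.0, 0.0, 0.001]
contact_force: [-0.0, -0.8, -0.3]
finger_gap: 0.0854
finger_force: 0.0
```

Request:
carry_out([
  [1,0,0,0,0],
  [1,0,0,0,0],
  [1,0,0,0,0],
  [1,0,0,0,0],
  [1,0,0,0,0],
  [1,0,0,0,0],
  [1,0,0,0,0],
  [1,0,0,0,0],
])

```text
t: 4.45
ee_pos: [0.4515, -0.2735, 0.1366]
tool_rot: [0.0, 1.0, 0.0, 0.0]
contact_force: [0.6, 0.9, 5.4]
finger_gap: 0.0191
finger_force: 58.9
```

```bash
python3 - <<'E'
from h import *
arm.capture("wrist");s=arm.sense();a=arm.capture("wrist")
print(s);cv2.imwrite("pics/w3.png",a)
E
```

```text
{'t': 4.5, 'joint_positions': array([-6.75633021e-01,  3.99655670e-01,  1.79780956e+00,  1.58877663e-04,
        9.43673980e-01,  8.94262371e-01]), 'qd': array([-0.00130887,  0.00088618, -0.0026048 , -0.00038695, -0.00068972,
        0.00033906]), 'effort': array([-2.67408052e-01, -4.57352364e+01, -1.97457290e+01, -1.01141841e-01,
       -2.49287160e-01,  1.05786935e-02]), 'ee_pos': array([ 0.45149132, -0.27349864,  0.13657728]), 'tool_rot': array([9.16878254e-05, 9.99999891e-01, 4.03866050e-04, 2.17106666e-04]), 'contact_force': array([0.08644361, 0.87837457, 5.56900474]), 'torque': array([0.12016471, 0.09060958, 0.00724515]), 'finger_force': 58.88155281543732, 'finger_gap': 0.019567520218762693}
```

View pics/w3.png

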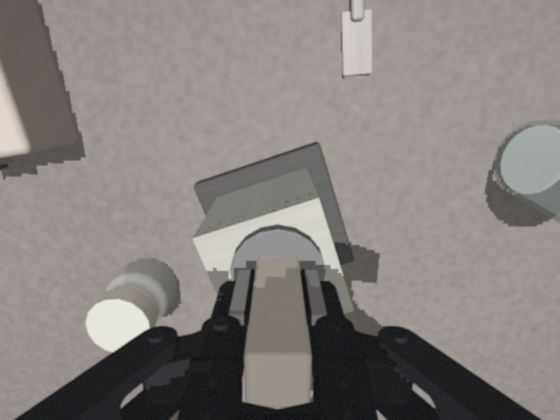

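The handle (277,330) is held between both pads and squarely aligned. Next I'll lift it straight up and go over the cassette to measure the seam.

Request:
carry_out([
  [1,0,0,-10,0],
  [1,0,0,-30,0],
  [1,0,0,-55,0],
  [1,0,0,-85,0],
  [1,0,0,-110,0],
  [1,0,0,-122,0],
  [1,0,0,-125,0],
  [1,3,-15,-125,0],
  [1,11,-55,-125,0],
  [1,20,-95,-125,0],
])

```text
t: 5.55
ee_pos: [0.4702, -0.1766, 0.2596]
tool_rot: [-0.001, 1.0, -0.001, -0.001]
contact_force: [0.4, 0.8, -1.6]
finger_gap: 0.0191
finger_force: 58.8
```

Request:
carry_out([
  [1,8,-40,0,0],
  [1,16,-80,0,0],
  [1,24,-120,0,0],
  [1,30,-148,0,0],
  [1,32,-155,0,0],
  [1,32,-155,0,0],
  [1,32,-155,0,0],
])

```text
t: 6.25
ee_pos: [0.5024, -0.0237, 0.2605]
tool_rot: [0.0, 1.0, 0.001, -0.001]
contact_force: [0.7, 0.5, -1.0]
finger_gap: 0.0194
finger_force: 58.9
```

```bash
python3 - <<'E'
from h import *
arm.capture("wrist");s=arm.sense();a=arm.capture("wrist");cv2.imwrite("pics/w4.png",a)
print(s["ee_pos"],s["contact_force"],s["finger_gap"])
for l,z in(("seam_start",.055),("seam_corner",.055),("seam_end",.055)):
    for d in arm.tip_of("wrist",l)[:2]: print(l,round(d["conf"],2),np.round(d["centre"],1),pix2z("wrist",d["centre"],z,s)[:2].round(4))
for c in("top",):
    t=cv2.imread("pics/b.png")
    m=np.zeros((420,560),np.uint8);m[170:240,245:332]=(t.max(axis=2)[170:240,245:332]<70)
    n,l,st,ce=cv2.connectedComponentsWithStats(m);k=1+st[1:,4].argmax();print(st[k])
    cs,_=cv2.findContours((l==k).astype(np.uint8),0,2);r=cv2.minAreaRect(cs[0]);
    w=np.array([pix2z(c,p,.055)[:2] for p in cv2.boxPoints(r)]);print(w.round(4),w.mean(0),np.linalg.norm(np.roll(w,-1,0)-w,axis=1).round(4))
E
```

```text
[ 0.50255657 -0.0241541   0.2607246 ] [ 0.20610071 -0.3366379  -1.3422592 ] 0.019250558258094567
seam_start 0.79 [186.1 193.6] [0.4963 0.0586]
seam_start 0.48 [275.  267.2] [ 0.4229 -0.0217]
seam_corner 0.69 [376.3 166.5] [ 0.5212 -0.1113]
seam_end 0.57 [360.5  16.4] [ 0.6396 -0.0889]
[257 178  67  52 629]
[[ 0.619   0.0818]
 [ 0.6468 -0.0967]
 [ 0.5187 -0.1161]
 [ 0.4911  0.0617]] [ 0.56888397 -0.01733655] [0.1806 0.1296 0.1799 0.1295]
```

View pics/w4.png

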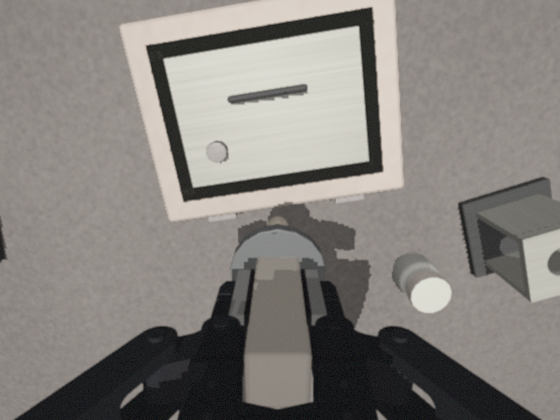

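The whole seam is in view (corners near 155,52 / 188,195 / 377,167 / 367,15), vent at 217,152, and the pad peeks out at 278,220. I'll fit the rectangle.

```bash
cat >> h.py <<'E'
def seam(a,s):
    m=np.zeros((420,560),np.uint8);m[5:205,140:390]=a.max(axis=2)[5:205,140:390]<75
    n,l,st,ce=cv2.connectedComponentsWithStats(m);k=1+st[1:,4].argmax()
    cs,h=cv2.findContours((l==k).astype(np.uint8),cv2.RETR_CCOMP,cv2.CHAIN_APPROX_NONE)
    for c in sorted(cs,key=len)[-2:]:
        w=np.array([pix2z("wrist",p[0],.055,s)[:2] for p in c])
        r=cv2.minAreaRect((w*1000).astype(np.float32)); print("rect mm",np.round(r[0],1),np.round(r[1],1),round(r[2],2)); print(cv2.boxPoints(r).round(1).tolist())
E
python3 - <<'E'
from h import *
s=arm.sense();a=cv2.imread("pics/w4.png");seam(a,s)
E
```

```text
rect mm [568.3 -17.8] [111.8 162. ] 8.66
[[500.79998779296875, 53.79999923706055], [525.2000122070312, -106.30000305175781], [635.7999877929688, -89.5], [611.4000244140625, 70.5999984741211]]
rect mm [568.5 -17.7] [130.5 180.7] 8.69
[[490.3999938964844, 61.79999923706055], [517.7000122070312, -116.80000305175781], [646.7000122070312, -97.0999984741211], [619.4000244140625, 81.5]]
```

Request:
carry_out([
  [1,-1,-20,0,0],
  [1,-3,-50,0,0],
  [1,-5,-75,0,0],
  [1,-5,-81,15,0],
  [1,-5,-81,40,0],
  [1,-5,-81,62,0],
  [1,-5,-81,73,0],
  [1,-5,-81,76,0],
  [1,-5,-81,76,0],
  [1,-5,-81,76,0],
])

```text
t: 7.5
ee_pos: [0.4988, 0.0574, 0.1862]
tool_rot: [-0.0, 1.0, 0.0, 0.001]
contact_force: [-0.2, 0.2, -1.9]
finger_gap: 0.0192
finger_force: 59.2
```

```bash
python3 - <<'E'
from h import *
F=[]
for i in range(6):
    arm.capture("scene"); F.append(arm.sense()["contact_force"])
s=arm.sense();a=arm.capture("wrist");b=arm.capture("scene")
print(s["ee_pos"],np.mean(F,0).round(2),np.std(F,0).round(2),s["torque"].round(3))
p=s["ee_pos"]+[-.0013,0,-.1146]
print("pad expect wrist",proj("wrist",p,s),"scene",proj("scene",p))
for c in("wrist","scene"):
  for l in("swab_pad","swab_collar","seam_start"):
    for d in arm.tip_of(c,l)[:2]: print(c,l,round(d["conf"],2),np.round(d["centre"],1))
print("start expect",proj("wrist",(.4963,.0572,.055),s),proj("scene",(.4963,.0572,.055)))
u,v=[int(x) for x in proj("scene",p)]
A=cv2.resize(a[110:330,180:380],None,fx=2,fy=2,interpolation=3)[:440]
B=cv2.resize(b[v-70:v+40,u-50:u+50],None,fx=4,fy=4,interpolation=3)
cv2.imwrite("pics/w5.png",np.hstack([A,B]))
E
```

```text
[0.49828658 0.05764655 0.18580173] [-0.24 -0.01 -0.92] [0.51 0.59 0.33] [ 0.045  0.031 -0.033]
pad expect wrist [277.65850072 222.14388264] scene [282.1687929  208.51566228]
wrist swab_pad 0.42 [275.8 220.7]
wrist swab_collar 0.57 [275.7 267.8]
wrist seam_start 0.98 [277.8 215.8]
scene swab_pad 0.45 [282.5 206.3]
scene swab_pad 0.45 [305.6 175.2]
scene swab_collar 0.6 [284.3 185.4]
scene swab_collar 0.16 [308.2 174. ]
scene seam_start 0.92 [282.3 213.5]
start expect [278.29106252 215.5368717 ] [281.84258306 213.57308646]
```

View pics/w5.png

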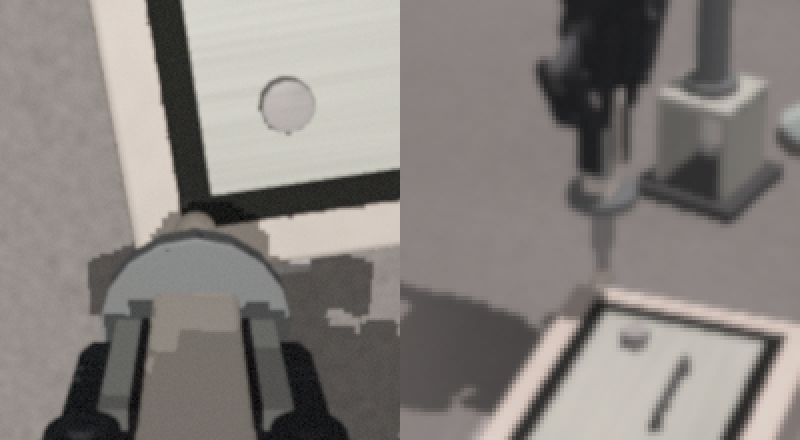

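The pad lies where expected in both views, about 16 mm above the near left seam corner. I'll press down 7 mm past contact.

Request:
carry_out([
  [1,-1,0,6,0],
  [1,-1,0,12,0],
  [1,-1,0,15,0],
  [1,-1,0,17,0],
  [1,-1,0,19,0],
  [1,-1,0,21,0],
  [1,-1,0,23,0],
  [1,-1,0,23,0],
  [1,-1,0,23,0],
])

```text
t: 9.1
ee_pos: [0.497, 0.0576, 0.1624]
tool_rot: [-0.0, 1.0, 0.0, -0.0]
contact_force: [-1.0, 0.1, 0.4]
finger_gap: 0.0195
finger_force: 59.2
```

```bash
python3 - <<'E'
from h import *
F=[]
for i in range(8):
    arm.capture("scene"); F.append(arm.sense()["contact_force"])
s=arm.sense();print(s["ee_pos"],np.mean(F,0).round(2),np.std(F,0).round(2))
S,C,E=np.array([496.3,57.2]),np.array([521.9,-110.8]),np.array([640.5,-92.7])
p=s["ee_pos"][:2]*1000-[1.3,0]
print("pad",p,"to start",S-p,"to corner (tool)",(C-p)*[1,-1],"unit/row",(C-S)/np.linalg.norm(C-S)*3*[1,-1],(E-C)/np.linalg.norm(E-C)*3*[1,-1])
E
```

```text
[0.49701517 0.05765131 0.16237651] [-0.69 -0.18  0.09] [0.37 0.56 0.47]
pad [495.71517048  57.65130869] to start [ 0.58482952 -0.45130869] to corner (tool) [ 26.18482952 168.45130869] unit/row [0.45192611 2.96576513] [ 2.9656622  -0.45260106]
```

Request:
carry_out([
  [1,0.5,3,0.3,0],
  [1,0.9,6,0.6,0],
  [1,1.4,9,1,0],
  [1,1.9,12,1,0],
  [1,2.3,15,1,0],
  [1,2.8,18,1,0],
  [1,3.3,21,1,0],
  [1,3.7,24,1,0],
  [1,4.2,27,1,0],
  [1,4.7,30,1,0],
])

```text
t: 10.5
ee_pos: [0.5018, 0.0274, 0.1613]
tool_rot: [-0.0, 1.0, 0.0, -0.0]
contact_force: [-0.3, 0.6, 0.9]
finger_gap: 0.0193
finger_force: 59.3
```

Request:
carry_out([
  [1,0.5,3,0,0],
  [1,0.9,6,0,0],
  [1,1.4,9,0,0],
  [1,1.9,12,0,0],
  [1,2.3,15,0,0],
  [1,2.8,18,0,0],
  [1,3.3,21,0,0],
  [1,3.7,24,0,0],
  [1,4.2,27,0,0],
  [1,4.7,30,0,0],
])

```text
t: 11.5
ee_pos: [0.5065, -0.0026, 0.1613]
tool_rot: [-0.0, 1.0, 0.0, -0.0]
contact_force: [-0.1, 1.5, 0.6]
finger_gap: 0.0194
finger_force: 59.3
```

```bash
python3 - <<'E'
from h import *
s=arm.sense();a=arm.capture("wrist");p=s["ee_pos"]
print(s["t"],p,s["contact_force"])
S,C=np.array([496.3,57.2]),np.array([521.9,-110.8]);u=(C-S)/np.linalg.norm(C-S);d=p[:2]*1000-[1.3,0]-S
print("along",d@u,"across(+far)",d[0]*-u[1]+d[1]*u[0],"left tool",(C-S-d)*[1,-1])
A=cv2.resize(a[110:330,180:380],None,fx=2,fy=2,interpolation=3)
cv2.imwrite("pics/w6.png",A)
E
```

```text
11.5 [ 0.50646277 -0.00259932  0.16132789] [-0.07264625  1.5389847   0.61727923]
along 60.45201826611917 across(+far) -0.24666056719362928 left tool [ 16.73723053 108.20068001]
```

View pics/w6.png

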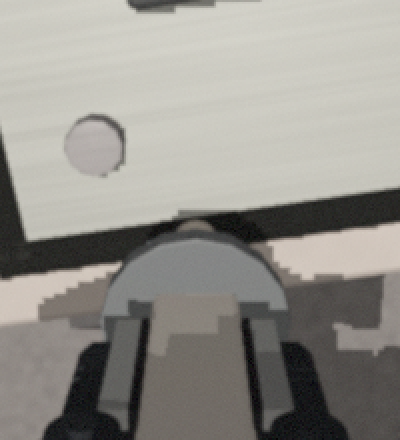

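The pad (195,228) runs on the black seam. I'll continue.

Request:
carry_out([
  [1,0.5,3,0,0],
  [1,0.9,6,0,0],
  [1,1.4,9,0,0],
  [1,1.9,12,0,0],
  [1,2.3,15,0,0],
  [1,2.8,18,0,0],
  [1,3.3,21,0,0],
  [1,3.7,24,0,0],
  [1,4.2,27,0,0],
  [1,4.7,30,0,0],
])

```text
t: 12.55
ee_pos: [0.5112, -0.0326, 0.1613]
tool_rot: [-0.0, 1.0, 0.0, -0.0]
contact_force: [-0.2, 0.3, 0.2]
finger_gap: 0.0196
finger_force: 59.3
```

Request:
carry_out([
  [1,0.5,3,0,0],
  [1,0.9,6,0,0],
  [1,1.4,9,0,0],
  [1,1.9,12,0,0],
  [1,2.3,15,0,0],
  [1,2.8,18,0,0],
  [1,3.3,21,0,0],
  [1,3.7,24,0,0],
  [1,4.2,27,0,0],
  [1,4.7,30,0,0],
])

```text
t: 13.55
ee_pos: [0.5159, -0.0626, 0.1613]
tool_rot: [-0.0, 1.0, 0.0, -0.0]
contact_force: [0.2, -0.1, -0.1]
finger_gap: 0.0194
finger_force: 59.3
```

Request:
carry_out([
  [1,0.5,3,0,0],
  [1,0.9,6,0,0],
  [1,1.4,9,0,0],
  [1,1.9,12,0,0],
  [1,2.3,15,0,0],
  [1,2.8,18,0,0],
  [1,3.3,21,0,0],
  [1,3.7,24,0,0],
  [1,4.2,27,0,0],
  [1,4.7,30,0,0],
])

```text
t: 14.55
ee_pos: [0.5207, -0.0926, 0.1613]
tool_rot: [-0.0, 1.0, 0.0, -0.0]
contact_force: [0.1, 0.5, 1.2]
finger_gap: 0.0191
finger_force: 59.3
```

Request:
carry_out([
  [1,0.5,3,0,0],
  [1,0.9,6,0,0],
  [1,1.4,9,0,0],
  [1,1.9,12,0,0],
  [1,2.3,15,0,0],
  [1,2.8,18.2,0,0],
  [1,2.8,18.2,0,0],
])

```text
t: 15.25
ee_pos: [0.5237, -0.1113, 0.1614]
tool_rot: [0.0, 1.0, 0.0, 0.0]
contact_force: [-0.5, -0.5, 0.1]
finger_gap: 0.0194
finger_force: 59.3
```

```bash
python3 - <<'E'
from h import *
s=arm.sense();p=s["ee_pos"]
print(s["t"],p,s["contact_force"])
C,E=np.array([521.9,-110.8]),np.array([640.5,-92.7]);d=p[:2]*1000-[1.3,0]
print("err corner",d-C,"left tool",(E-d)*[1,-1])
E
```

```text
15.25 [ 0.52368012 -0.11132283  0.16136201] [-0.53538396 -0.46125194  0.08343538]
err corner [ 0.48011681 -0.52283068] left tool [118.11988319 -18.62283068]
```

Request:
carry_out([
  [1,3,-0.5,0,0],
  [1,6,-0.9,0,0],
  [1,9,-1.4,0,0],
  [1,12,-1.9,0,0],
  [1,15,-2.4,0,0],
  [1,18,-2.8,0,0],
  [1,21,-3.3,0,0],
  [1,24,-3.8,0,0],
  [1,27,-4.2,0,0],
  [1,30,-4.7,0,0],
])

```text
t: 16.25
ee_pos: [0.5537, -0.1058, 0.1613]
tool_rot: [-0.0, 1.0, 0.0, 0.0]
contact_force: [-0.8, -0.4, 0.1]
finger_gap: 0.0195
finger_force: 59.3
```

Request:
carry_out([
  [1,3,-0.5,0,0],
  [1,6,-0.9,0,0],
  [1,9,-1.4,0,0],
  [1,12,-1.9,0,0],
  [1,15,-2.4,0,0],
  [1,18,-2.8,0,0],
  [1,21,-3.3,0,0],
  [1,24,-3.8,0,0],
  [1,27,-4.2,0,0],
  [1,30,-4.7,0,0],
])

```text
t: 17.25
ee_pos: [0.5837, -0.101, 0.1613]
tool_rot: [-0.0, 1.0, 0.0, 0.0]
contact_force: [-0.4, 0.9, 0.9]
finger_gap: 0.0192
finger_force: 59.3
```

Request:
carry_out([
  [1,3,-0.5,0,0],
  [1,6,-0.9,0,0],
  [1,9,-1.4,0,0],
  [1,12,-1.9,0,0],
  [1,15,-2.4,0,0],
  [1,18,-2.8,0,0],
  [1,21,-3.3,0,0],
  [1,24,-3.8,0,0],
  [1,27,-4.2,0,0],
  [1,30,-4.7,0,0],
])

```text
t: 18.25
ee_pos: [0.6137, -0.0963, 0.1613]
tool_rot: [-0.0, 1.0, 0.0, -0.0]
contact_force: [-0.5, -0.6, 0.5]
finger_gap: 0.0192
finger_force: 59.3
```

Request:
carry_out([
  [1,3,-0.5,0,0],
  [1,6,-0.9,0,0],
  [1,9,-1.4,0,0],
  [1,12,-1.9,0,0],
  [1,15,-2.4,0,0],
  [1,18,-2.8,0,0],
  [1,21,-3.3,0,0],
  [1,24,-3.8,0,0],
  [1,27,-4.2,0,0],
  [1,28.5,-4.5,0,0],
])

```text
t: 19.25
ee_pos: [0.6423, -0.0918, 0.1613]
tool_rot: [-0.0, 1.0, 0.0, 0.0]
contact_force: [-1.0, 0.2, 0.6]
finger_gap: 0.0194
finger_force: 59.3
```

```bash
python3 - <<'E'
from h import *
arm.capture("wrist");s=arm.sense();a=arm.capture("wrist");p=s["ee_pos"]
print(s["t"],p,s["contact_force"])
E=np.array([640.5,-92.7]);print("err end",p[:2]*1000-[1.3,0]-E)
B=arm.capture("scene");u,v=[int(x) for x in proj("scene",p+[0,0,-.11])]
A=cv2.resize(a[110:330,180:380],None,fx=2,fy=2,interpolation=3)
B=cv2.resize(B[v-70:v+40,u-50:u+50],None,fx=4,fy=4,interpolation=3)
cv2.imwrite("pics/w7.png",np.hstack([A,B]))
E
```

```text
19.3 [ 0.64254356 -0.09175842  0.16136092] [-0.12748585 -1.00554964  0.277029  ]
err end [0.74355509 0.94158175]
```

View pics/w7.png

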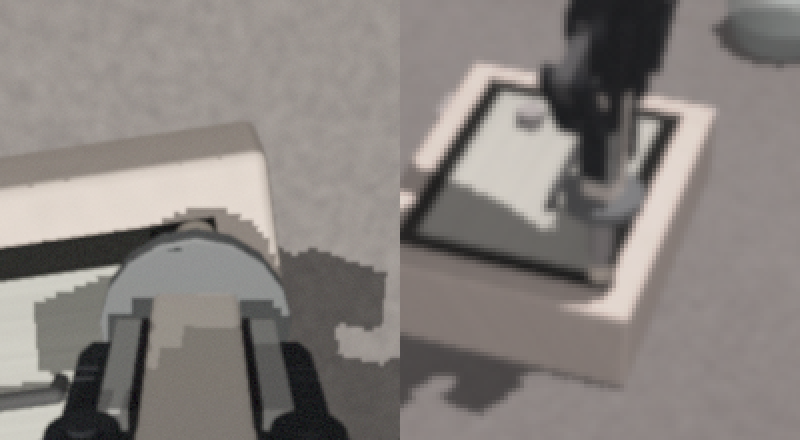

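The pad reached the far right corner (left view 190,228; right view 598,270). I'll lift and return to the stand.

Request:
carry_out([
  [1,0,0,-10,0],
  [1,0,0,-35,0],
  [1,0,0,-65,0],
  [1,0,0,-90,0],
  [1,0,0,-100,0],
  [1,-15,14,-100,0],
  [1,-42,39,-100,0],
  [1,-71,66,-100,0],
  [1,-100,93,-100,0],
  [1,-129,120,-100,0],
])

```text
t: 20.4
ee_pos: [0.51, -0.2126, 0.2598]
tool_rot: [-0.001, 1.0, 0.001, -0.001]
contact_force: [0.2, -0.2, -1.1]
finger_gap: 0.0194
finger_force: 59.1
```

Request:
carry_out([
  [1,-25,23,0,0],
  [1,-48,45,0,0],
  [1,-61,57,0,0],
  [1,-66,61,0,0],
  [1,-66,61,0,0],
  [1,-66,61,0,0],
  [1,-66,61,0,0],
])

```text
t: 21.1
ee_pos: [0.4476, -0.2723, 0.2611]
tool_rot: [-0.0, 1.0, 0.001, -0.0]
contact_force: [0.5, 0.2, -0.5]
finger_gap: 0.019
finger_force: 59.1
```

```bash
python3 - <<'E'
from h import *
arm.capture("wrist");s=arm.sense();a=arm.capture("wrist");p=s["ee_pos"];print(s["t"],p)
print("pad expect",proj("wrist",p+[-.0013,0,-.1146],s),"hole expect",proj("wrist",(.445,-.272,.088),s))
for c in("wrist","scene","top"):
  if c!="wrist":arm.capture(c)
  for d in arm.tip_of(c,"stand_hole")[:2]: print(c,round(d["conf"],2),np.round(d["centre"],1),pix2z(c,d["centre"],.088,s).round(4))
cv2.imwrite("pics/w8.png",cv2.resize(a[130:330,150:400],None,fx=3,fy=3,interpolation=3))
E
```

```text
21.15 [ 0.44764826 -0.27233457  0.2611077 ]
pad expect [277.71105641 221.98472427] hole expect [277.31956283 199.97553753]
wrist 0.68 [278.3 198.8] [ 0.446  -0.2728  0.088 ]
wrist 0.61 [186.8 219.6] [ 0.4278 -0.1967  0.088 ]
scene 0.92 [189.6 276.1] [ 0.4566 -0.2821  0.088 ]
scene 0.35 [294.7 250.7] [ 0.6135 -0.1039  0.088 ]
top 0.77 [379.9 243.4] [ 0.4545 -0.2767  0.088 ]
```

View pics/w8.png

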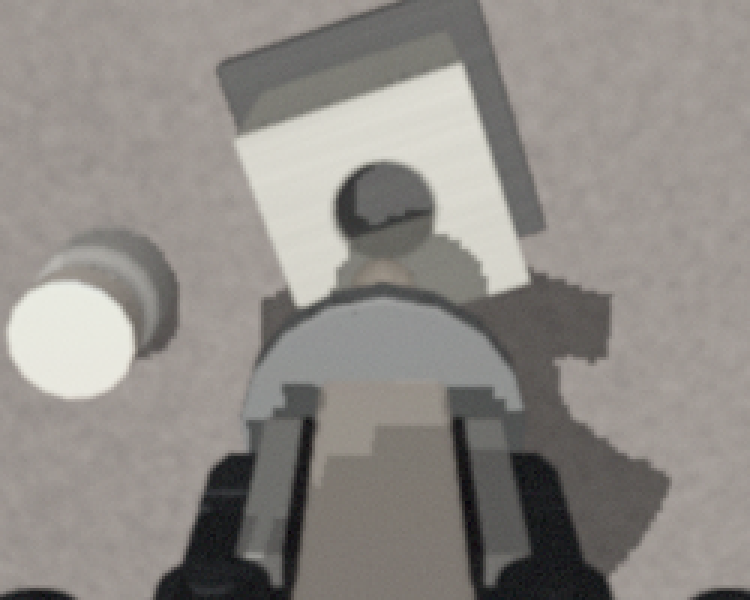

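The hole (crop 385,211) sits at (0.445, -0.2728), and the pad is about 1.5 mm from its axis. I'll lower it.

Request:
carry_out([
  [1,-1,0.5,10,0],
  [1,-1,0.5,25,0],
  [1,-1,0.5,40,0],
  [1,-1,0.5,52,0],
  [1,-1,0.5,62,0],
  [1,-1,0.5,72,0],
  [1,-1,0.5,84,0],
  [1,-1,0.5,96,0],
  [1,-1,0.5,106,0],
  [1,-1,0.5,114,0],
])

```text
t: 22.45
ee_pos: [0.4459, -0.2733, 0.1463]
tool_rot: [-0.0, 1.0, 0.0, -0.0]
contact_force: [0.0, 0.7, -1.2]
finger_gap: 0.0192
finger_force: 59.1
```

Request:
carry_out([
  [1,0,0,5,0],
  [1,0,0,8,0],
  [1,0,0,9.5,0],
  [1,0,0,10,0],
  [1,0,0,10,0],
  [1,0,0,10,0],
])

```text
t: 23.05
ee_pos: [0.4463, -0.2737, 0.1376]
tool_rot: [0.0, 1.0, 0.0, 0.0]
contact_force: [0.0, 0.6, -0.1]
finger_gap: 0.0198
finger_force: 59.1
```

Request:
carry_out([
  [1,0,0,0.8,0],
  [1,0,0,0.8,0],
  [0.4,0,0,0.8,0],
  [0.2,0,0,0.8,0],
  [0,0,0,0.8,0],
  [-0.5,0,0,0.8,0],
  [-1,0,0,0.8,0],
  [-1,0,0,0.8,0],
  [-1,0,0,0.8,0],
  [-1,0,0,0.8,0],
])

```text
t: 24.05
ee_pos: [0.4461, -0.2735, 0.1365]
tool_rot: [-0.0, 1.0, 0.0, 0.0]
contact_force: [-0.6, -0.5, -0.2]
finger_gap: 0.0852
finger_force: 0.0
```

Request:
carry_out([
  [-1,0,0,0,0],
  [-1,0,0,-5,0],
  [-1,0,0,-20,0],
  [-1,0,0,-50,0],
  [-1,0,0,-85,0],
  [-1,0,0,-115,0],
  [-1,0,0,-128,0],
  [-1,0,0,-130,0],
  [-1,0,0,-130,0],
  [-1,0,0,-130,0],
])

```text
t: 25.05
ee_pos: [0.4454, -0.273, 0.2654]
tool_rot: [-0.001, 1.0, 0.0, -0.001]
contact_force: [-0.3, -0.4, -0.3]
finger_gap: 0.0855
finger_force: 0.0
```

```bash
python3 - <<'E'
from h import *
arm.capture("wrist");s=arm.sense();a=arm.capture("wrist");b=arm.capture("scene");print(s["t"],s["ee_pos"],s["contact_force"],s["finger_gap"])
B=cv2.resize(b[220:350,130:260],(400,400),interpolation=3)
A=cv2.resize(a[110:310,180:380],(400,400),interpolation=3)
cv2.imwrite("pics/w9.png",np.hstack([A,B]))
E
```

```text
25.1 [ 0.44539303 -0.27295368  0.26523845] [-0.35311446 -0.29412894 -0.16073431] 0.08539661331588579
```

View pics/w9.png

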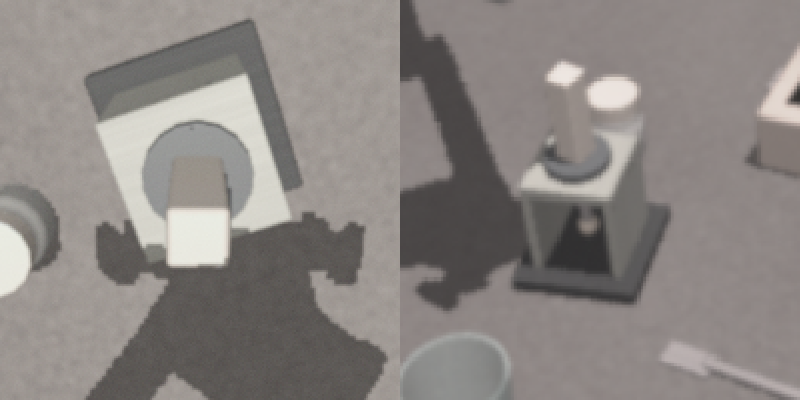

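The holder hangs upright with its collar flat on the plate (left view 197,170), and the gripper is open and clear.

```bash
python3 -c "
from station import arm
print(arm.finish_job())"
```

```text
the job is handed in; nothing more can be done
None
```

I wiped the seam without lifting, from the near left corner to the near right and then the far right. The swab holder hangs upright in its stand again, and the job was handed in at about 25 s; the verdict itself was not shown.

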